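# Tip the gauge case lid shut and press its clasp home

### The arm

A 7-joint arm with a two-finger parallel gripper is mounted at the origin on the work surface. World frame = base frame: x ahead of the robot, y to its left, z up, the work surface at z = 0. Lengths are in m, angles in rad, forces in N, time in s.
With the tool pointing down it reaches from about 0.4 to 0.85 m from the base axis. Payload 4.4 kg.
Tool frame: the origin (TCP) lies on the centre line of the jaws, within the pads' length; the fingertips stand 25 mm ahead of it and the grasp point (between the pads) lies 6 mm ahead of it; z points along the fingers, y is the line along which they close (so a half turn about z gives the same grasp; the last joint's range is limited). The gripper opens to 94 mm and grips with 3 to 60 N. Pads are 16 mm wide; open, the fingers measure 119 mm over their backs; the gripper's body (75 mm by 177 mm) begins 78 mm behind the grasp point.
Start: joints at [1.165, 0.628, 0.038, 1.517, -0.027, 0.996, -0.02], TCP at [0.217, -0.613, 0.23] pointing down, gripper open.
Joint ranges: [-3.06, 3.06], [-0.37, 2.12], [-1.25, 1.32], [0.18, 2.47], [-1.1, 4.24], [0.23, 1.98], [-2.94, 2.94]. Speed limits (rad/s): [2.57, 2.57, 3.14, 3.14, 3.14, 3.14, 3.14].

### API

Orientations are given as a 3x3 rotation matrix whose columns are the frame's x, y, z axes.
In Python, from cell import env, imaging gives the robot as it stands. Calls block until the motion is done:
- env.movep(position, orientation): joint-space move of the TCP to a pose.
- env.move_l(position, frame=None, speed=0.15): straight line of the TCP; frame=None keeps the orientation; speed is the mean speed in m/s.
- env.movej(angles): joint-space move.
- env.move_gripper(opening, grip_force=None): finger opening in m; grip_force is the grip in N (None keeps the last); returns when the fingers have stopped.
- env.pause(seconds).
- env.solve_ik(position, orientation): joint angles nearest the present ones, or None.
- env.read_state(): the state.
- imaging.grab_frame(name): name is "scene" or "top" or "wrist"; returns the picture (384x512x3 uint8, red, green, blue); there is no depth.
- imaging.camera_params(name): a dict with "K" (3x3 intrinsics, pixels), "extrinsics" (4x4, takes a point from camera to world coordinates). Camera axes: x right, y up, looking along -z (the intrinsics and any distortion apply to the point x, -y, -z); pixel columns grow to the right and rows downward; lengths in m; the calibration is good to about 2 mm. A picture is of the moment at which its call begins: read the wrist's pose just before it. camera_params takes no time and is no camera call; for the wrist camera it gives the pose at the moment of the call.
A pose or a line that the arm cannot do raises env.PlanningError and nothing moves.
- env.job_done(): hands the job in; it is judged then, once.
The state is a dict: "time_s": time; "q": joint angles; "qvel": joint speeds; "joint_torque": joint torques, N m; "position": TCP position; "orientation": TCP orientation; "ft_force": force on the tool from outside, world axes, zero at the start; "torque": the same for the moment, N m; "opening": finger opening in m; "finger_force": force on a finger pad.
Only numpy, scipy, OpenCV 4.12 (cv2) and the standard library are available. Lean on these libraries where they do the work, as an engineer would, in place of code of your own. Each camera call takes 0.05 s, during which the arm holds its last target. There are 200 camera calls.

### The job

The repaired gauge lies in its open aluminium case: with closed fingers push the leaning lid over, past upright, until it goes by itself, and let its own weight swing it shut without following it down or touching it on the way. Once it lies shut, press the round stud clasp near its free edge until you feel it stop fully home, then take the hand away. Press by feel and gently, for the thin case dents under a hard push, and leave everything else on the bench where it is.

Things in the scene. Friction and masses are not known exactly. Their poses are not given: they have to be found in the camera images.
- case: plain aluminium instrument case fixed to the bench, 160 mm (its x) by 200 mm (its y) by 90 mm high, walls 4 mm, a round gauge in dark foam inside. Origin: centre of its underside. x points from the free (clasp) side to the hinge side, y along the hinge, z up. The hinge side is roughly to the robot's left (world +y). With lid and clasp it bears pushes up to 20 N; harder ones dent it
- lid_hinge (a point): middle of the lid's hinge line, on the top of the case's hinge-side wall: 80 mm along the case's x from its centre, 90.5 mm above the bench; the lid turns about the case's y axis through it
- lid (a joint): lid angle in rad: 0 shut and level, 1.57 upright, more is leaning back beyond the hinge (stop at 1.95). Damped hinge with about 0.12 N m of friction: the lid stands still near upright and falls by itself only from some 15 to 28 degrees past upright, the heavier the sooner, in about a second. Pushing it over near its edge takes 1 to 3 N
- lid_edge (a point): middle of the lid's free edge, mid thickness; moves with the lid. The lid is a flat aluminium plate, 166 mm from hinge line to free edge, 206 mm along the hinge, 6 mm thick, about 0.3 to 0.5 kg
- clasp (a joint): how far the stud clasp is pressed in, in m: 0 out (as it starts), 0.006 fully home against its stop. Slides at right angles to the lid, towards its inside; about 10 N moves it, then it stops and the force climbs; it stays where it is left. It sits in a rubber grommet that gives about 1 mm per 6 N and springs back, so it must be pushed beyond its unloaded height to get home
- clasp_top (a point): centre of the top of the stud clasp, a round steel cap 26 mm across and 6 mm thick on the lid's outer face, 140 mm from the hinge and mid way along the lid. The top stands 17 mm proud of the lid's outer face when out and 11 mm when home, unloaded
- kidney_dish: white enamel kidney dish, 170 x 70 mm, 35 mm high, at the foot of the steel chute; leave it. Origin on its underside
- dial_a: cream aluminium dial face, 64 mm disc 5 mm thick, lying behind the case's hinge side; leave it. Origin under its centre
- dial_b: cream aluminium dial face, 52 mm disc 5 mm thick, to the left; leave it. Origin under its centre
- stopcock: brass stopcock, 56 mm long, 46 mm high, beside the case's clasp side; leave it. Origin on its underside
- air_pump: red plastic hand pump, about 145 mm long, 34 mm high, lying to the left; leave it. Origin on its underside
- vial: amber glass vial standing upright, 28 mm wide, 55 mm high, beside the case's clasp side; leave it. Origin under its centre
- screwdriver: screwdriver 170 mm long lying to the left; leave it. Origin on its underside

How it is judged:
On the way, in this order (a step that is already met when the one before it is completed fails the run):
1. the lid, pushed past upright, is falling on its own, untouched (value of joint lid between 0.08 and 0.75 rad and contact force between each of the arm, the fingers and case below 0.1 N), for 0.05 s.
2. the lid lies shut by its own weight, untouched, the clasp still out (value of joint lid below 0.03 rad and value of joint clasp below 0.002 m and contact force between each of the arm, the fingers and case below 0.1 N), for 0.2 s.
3. the clasp is pressed fully home (value of joint lid below 0.03 rad and value of joint clasp above 0.0052 m), for 0.1 s.
At the end, for the whole second after the job is handed in: the lid is shut (within 0.03 rad) and still, the clasp is pressed in at least 5.2 of its 6 mm, and every other thing lies within 20 mm of where it was (all of step 3 and value of joint lid above -0.03 rad and velocity of joint lid between -0.05 and 0.05 rad/s and distance of each of kidney_dish, dial_a, dial_b, stopcock, air_pump, vial, screwdriver from where it was at the start of the episode below 0.02 m); the robot touches nothing.
It fails at once if the lid is followed or pressed down on its way (touched between 0.6 and 0.06 rad) (value of joint lid between 0.06 and 0.6 rad and contact force between any of the arm, the fingers and case above 0.3 N).
It fails at once if the case, lid or clasp is pushed harder than 20 N (contact force between any of the arm, the fingers and case above 20 N).
It fails at once if a bystander is pushed more than 30 mm (distance of any of kidney_dish, dial_a, dial_b, stopcock, air_pump, vial, screwdriver from where it was at the start of the episode above 0.03 m).
It also fails if it takes over 43 s, if anything falls off the work surface, if the arm or the gripper's body presses on something with over 40 N, if the wrist force passes 120 N, or if a joint passes its speed limit or range.

## Working session

There is one attempt and no reset: what is moved stays moved. The work goes in short steps, each a Python script; the robot and the scene stay as the last script left them, time stands still between calls to the robot, and variables do not carry over. Pictures are saved under pics/ and viewed, at most 10 in all, crops included, and the job is handed in when it is done.

```bash
ls; mkdir -p pics; python3 - <<'E'
from cell import env, imaging
import cv2,numpy as np
for n in ("scene","top"):
    im=imaging.grab_frame(n); cv2.imwrite(f"pics/{n}0.png",im[:,:,::-1])
    p=imaging.camera_params(n); print(n,{k:np.round(v,3).tolist() if not isinstance(v,str) else v for k,v in p.items()})
s=env.read_state(); print(s["time_s"],s["ft_force"],s["orientation"])
E
```

```text
pics
scene {'K': [[433.32, 0.0, 245.51], [0.0, 433.32, 191.424], [0.0, 0.0, 1.0]], 'extrinsics': [[0.162, -0.608, 0.778, 1.512], [0.987, 0.098, -0.128, -0.154], [0.002, 0.788, 0.616, 0.838], [0.0, 0.0, 0.0, 1.0]]}
top {'K': [[450.395, 0.0, 251.954], [0.0, 450.395, 185.73], [0.0, 0.0, 1.0]], 'extrinsics': [[0.001, 0.996, -0.088, 0.489], [-1.0, 0.001, -0.004, 0.024], [-0.004, 0.088, 0.996, 1.275], [0.0, 0.0, 0.0, 1.0]]}
0.1 [-0.01737117  0.16458019  0.1545423 ] [[ 9.42842916e-01  3.33236997e-01 -5.82618723e-04]
 [ 3.33237501e-01 -9.42841771e-01  1.47057148e-03]
 [-5.92684441e-05 -1.58066831e-03 -9.99998749e-01]]
```

View pics/scene0.png

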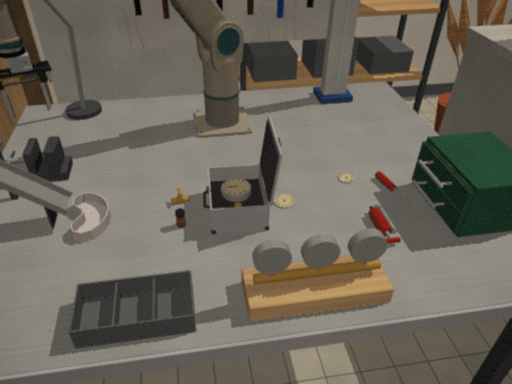

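View pics/top0.png

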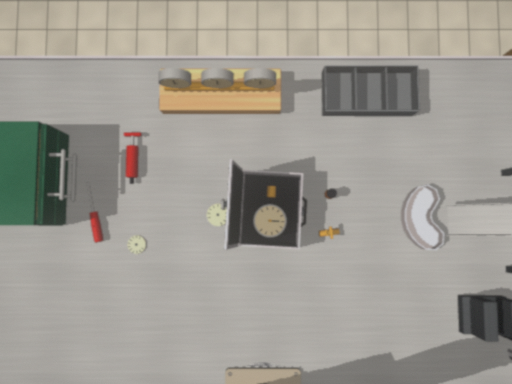

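The scene view shows the case near (240,200) with its lid leaning back at about (270,155). In the top view the rim spans roughly (240-303, 170-248), with the lid edge at x≈228-235 and dial_a at (217,215) behind it. I'll zoom in on the corners.

```bash
python3 - <<'E'
import cv2,numpy as np
t=cv2.imread("pics/top0.png")[150:260,200:350]; s=cv2.imread("pics/scene0.png")[110:240,165:305]
f=lambda a,k:cv2.resize(a,None,fx=k,fy=k,interpolation=cv2.INTER_CUBIC)
a=f(t,4);b=f(s,4)
cv2.imwrite("pics/tc.png",a);cv2.imwrite("pics/sc.png",b)
E
```

```text
(no output)
```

View pics/tc.png

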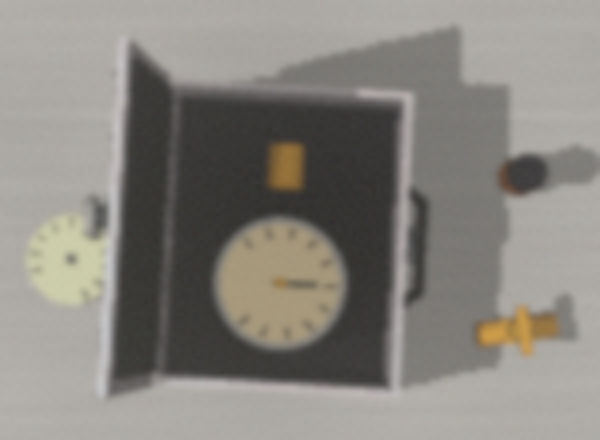

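View pics/sc.png

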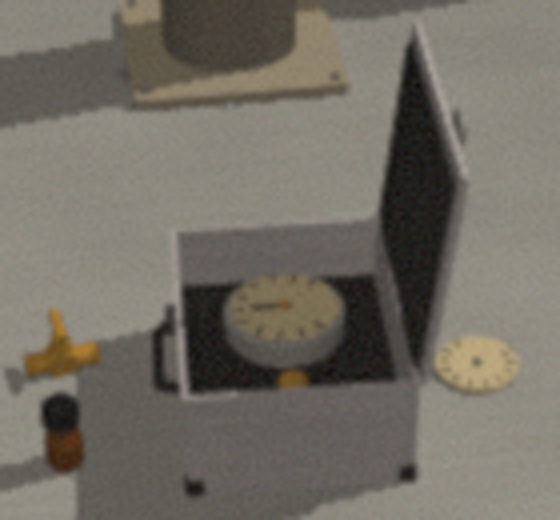

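The top crop shows the clasp-side rim corners at (412,95) and (399,388), and the lid edge corners at (125,38) and (103,393). The stud sits behind the lid at (93,217). In the scene crop the lid edge corners are at (418,27) and (464,180), and the rim corners are at (177,233) and (183,397).

```bash
cat > h.py <<'E'
from cell import env, imaging
import cv2,numpy as np
def ray(n,u,v):
    p=imaging.camera_params(n);K=p["K"];E=p["extrinsics"]
    d=np.array([(u-K[0,2])/K[0,0],-(v-K[1,2])/K[1,1],-1.]);return E[:3,3],E[:3,:3]@d/np.linalg.norm(d)
def onz(n,u,v,z):
    o,d=ray(n,u,v);return o+d*(z-o[2])/d[2]
def tri(a,b):
    (o,d),(p,e)=ray("top",*a),ray("scene",*b)
    s,t=np.linalg.lstsq(np.c_[d,-e],p-o,rcond=None)[0];x,y=o+s*d,p+t*e
    return (x+y)/2,np.linalg.norm(x-y)
T=lambda u,v:(200+u/4-.375,150+v/4-.375)
S=lambda u,v:(165+u/4-.375,110+v/4-.375)
E
python3 - <<'E'
from h import *
np.set_printoptions(precision=4,suppress=True)
for k,a,b in (("edge far",(124,38),(418,27)),("edge near",(103,393),(464,180))):
    pass
# far x in top (small v) = right/front in scene
print("E+x",tri(T(124,39),S(464,180)));print("E-x",tri(T(103,393),S(418,27)))
A=onz("top",*T(413,94),.09);B=onz("top",*T(399,389),.09);print(A,B,np.linalg.norm(A-B))
print("scene",onz("scene",*S(181,398),.09),onz("scene",*S(176,231),.09),onz("scene",*S(418,381),.09))
xa=np.array([-(A-B)[1],(A-B)[0],0]);xa/=np.linalg.norm(xa);c=(A+B)/2+.08*xa;c[2]=0
print("xaxis",xa,"yaw",np.arctan2(xa[1],xa[0]),"centre",c,"hinge",c+.08*xa+[0,0,.0905])
E
```

```text
E+x (array([0.6408, 0.0772, 0.2525]), np.float64(0.0010893764344134403))
E-x (array([0.4398, 0.0891, 0.2506]), np.float64(0.003201870996301007))
[ 0.6281 -0.1064  0.09  ] [ 0.4345 -0.0955  0.09  ] 0.19388693983812214
scene [ 0.6276 -0.1037  0.09  ] [ 0.433  -0.0885  0.09  ] [0.6355 0.0558 0.09  ]
xaxis [0.0558 0.9984 0.    ] yaw 1.5150008642498891 centre [ 0.5358 -0.0211  0.    ] hinge [0.5402 0.0588 0.0905]
```

```bash
cat >> h.py <<'E'
xa=np.array([np.sin(.0577),np.cos(.0577),0]); ya=np.array([-xa[1],xa[0],0])   # case axes
hinge=np.array([.540,.059,.0905])
R=np.c_[-ya,-xa,[0,0,-1.]]
P=lambda a,b,z:np.append((hinge+a*xa+b*ya)[:2],z)  # a beyond hinge, b along hinge
E
python3 - <<'E'
from h import *
np.set_printoptions(precision=3,suppress=True)
print(R, xa,ya)
env.move_gripper(0)
s=env.read_state();p=s["position"]
env.move_l([p[0],p[1],.42],speed=.25)
env.movep(P(.09,.065,.42),R)
env.move_l(P(.085,.065,.24),speed=.2)
env.pause(.2);s=env.read_state();print(s["time_s"],s["position"],s["ft_force"],s["opening"])
cv2.imwrite("pics/s1.png",cv2.resize(imaging.grab_frame("scene")[60:260,140:340,::-1],None,fx=3,fy=3))
E
```

```text
[[ 0.998 -0.058  0.   ]
 [-0.058 -0.998  0.   ]
 [-0.    -0.    -1.   ]] [0.058 0.998 0.   ] [-0.998  0.058  0.   ]
6.525 [0.481 0.148 0.241] [0.123 0.162 0.304] 0.0006770002018353048
```

View pics/s1.png

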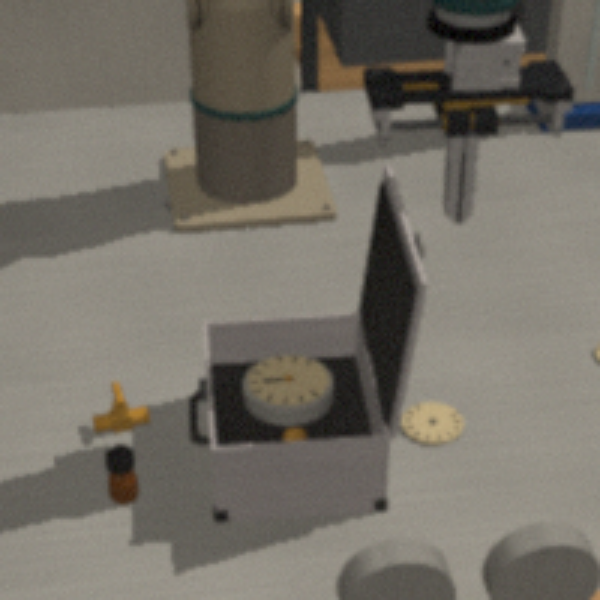

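The closed fingers, with tips at (460,215), hang behind the lid, clear of it and of the stud. Next I push in small steps, watching the force.

```bash
python3 - <<'E'
from h import *
np.set_printoptions(precision=2,suppress=True)
b=np.mean([env.read_state()["ft_force"] for _ in range(3)],0)
f=lambda:(env.read_state()["ft_force"]-b)@xa
env.move_l(P(.05,.065,.24),speed=.06);print(f())
for a in (.035,.02,.005):
    env.move_l(P(a,.065,.24),speed=.04);print(a,f())
a=.005
L=[]
while a>-.07:
    a-=.005
    env.move_l(P(a,.065,.24),speed=.04)
    v=f();L.append((round(a,3),round(v,2)))
    if a<-.015 and v<.2: break
q=env.read_state()["position"]
env.move_l(P(a+.04,.065,.26),speed=.2)
cv2.imwrite("pics/s2.png",cv2.resize(imaging.grab_frame("scene")[60:260,140:340,::-1],None,fx=3,fy=3))
print(L,env.read_state()["time_s"])
E
```

```text
0.8583443158491887
0.035 0.16381155622233765
0.02 -0.21349572324863164
0.005 0.6756385909285826
[(0.0, np.float64(0.39)), (-0.005, np.float64(1.04)), (-0.01, np.float64(-0.56)), (-0.015, np.float64(-0.43)), (-0.02, np.float64(-0.61))] 10.6833
```

View pics/s2.png

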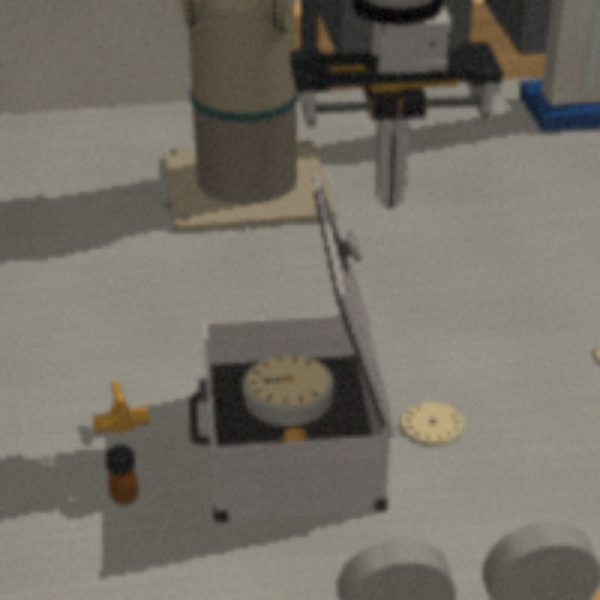

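The lid now leans inward, with its edge at (318,180) to about (350,290), and the hand is clear of it. The force noise is about ±0.6 N, so I'll detect the fall from frame differences instead.

```bash
cat >> h.py <<'E'
def crop(): return cv2.GaussianBlur(imaging.grab_frame("top")[140:265,225:315],(3,3),0).astype(float)
E
python3 - <<'E'
from h import *
a=crop();env.pause(.3);c=crop();print(abs(a-c).mean())
if abs(a-c).mean()<1.5:
  x=-.02
  while x>-.075:
    x-=.006
    env.move_l(P(x,.065,.24),speed=.05 if x>-.03 else .04)
    if x<-.03:
        c=crop();env.pause(.12);d=crop();m=abs(c-d).mean();print(round(x,3),round(m,2))
        # lid running: hand is at rest, image changes
        if m>2.2: break
  env.move_l(P(x+.03,.065,.27),speed=.2)
for i in range(4):
    c=crop();env.pause(.3);d=crop();print("after",round(abs(c-d).mean(),2))
print(env.read_state()["time_s"])
cv2.imwrite("pics/s3.png",cv2.resize(imaging.grab_frame("scene")[60:260,140:340,::-1],None,fx=3,fy=3))
cv2.imwrite("pics/t3.png",cv2.resize(imaging.grab_frame("top")[150:260,200:350,::-1],None,fx=4,fy=4,interpolation=cv2.INTER_CUBIC))
E
```

```text
0.6969777777777778
-0.032 1.93
-0.038 8.25
after 1.41
after 0.92
after 0.39
after 0.38
15.225
```

View pics/s3.png

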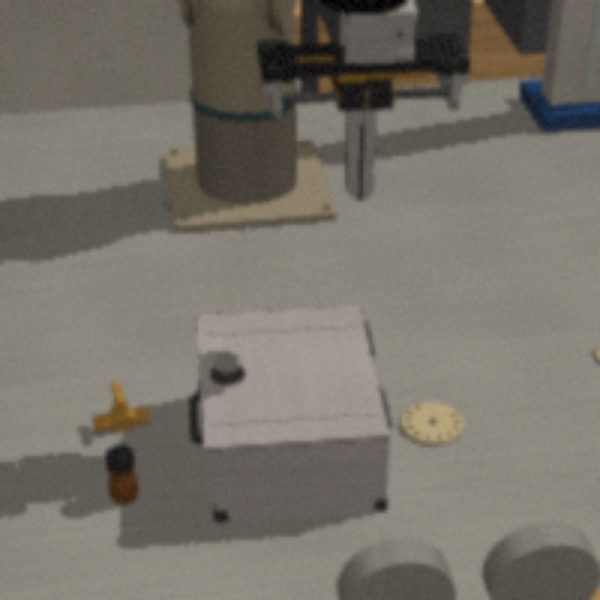

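The lid is shut and the stud stands out, at about (228,365) in this picture. I'll locate it in both views, then press with force feedback.

```bash
python3 - <<'E'
from h import *
np.set_printoptions(precision=4,suppress=True)
e=hinge-.14*xa;print("expected",e[:2])
u,v=140+228/3-.33,60+364/3-.33
print("scene",onz("scene",u,v,.113))
im=imaging.grab_frame("top");g=cv2.cvtColor(im,cv2.COLOR_RGB2GRAY)
p=imaging.camera_params("top");q=np.linalg.inv(p["extrinsics"])@np.append(e[:2],[.113,1]);
cx=p["K"][0,2]+p["K"][0,0]*q[0]/-q[2];cy=p["K"][1,2]-p["K"][1,1]*q[1]/-q[2];print(cx,cy)
x0,y0=int(cx)-14,int(cy)-14
w=g[y0:y0+28,x0:x0+28];print(w[::2,::2])
m=(w<90).astype(np.uint8);n,l,st,ce=cv2.connectedComponentsWithStats(m)
for i in range(1,n):
    if st[i,4]>15: print(st[i],ce[i]+[x0,y0],onz("top",*(ce[i]+[x0,y0]),.113))
E
```

```text
expected [ 0.5319 -0.0808]
scene [ 0.536  -0.0773  0.113 ]
294.23585494383775 209.1724447716311
[[192 189 193 191 192 190 192 191 192 194 192 192 157 121]
 [191 192 194 192 193 189 190 189 191 193 192 184 143 121]
 [190 191 192 192 192 191 189 189 175 164 160 148 119  99]
 [189 190 193 193 193 192 190 186 151 145 145 142 105  80]
 [190 191 193 192 191 187 177 172 154 145 144 139  95  80]
 [191 191 192 191 183 131 103 111 104 127 144 139  94  83]
 [192 192 193 190 141 105 125 127 123 107 131 139  93  87]
 [192 194 194 186 113 126 128 129 128 119 122 139  86  91]
 [193 192 193 186 109 118 130 131 130 118 120 140  84  87]
 [192 193 194 193 143  97 124 129 125 101 131 139  82  95]
 [192 192 193 195 180 125  97  96 100 122 144 138  79  98]
 [186 190 193 195 191 185 141 129 137 146 145 138  77 100]
 [115 132 185 195 192 175 146 146 145 147 146 140  79  99]
 [ 68  74 157 194 192 180 147 145 146 146 146 140  79 101]]
[24  5  3 23 48] [304.9375 210.9792] [ 0.5273 -0.1083  0.113 ]
```

```bash
python3 - <<'E'
from h import *
c=np.array([.532,-.079])
env.movep([*c,.22],R)
env.move_l([*c,.150],speed=.12)
env.pause(.15)
def fz():
    v=[]
    for _ in range(4): v.append(env.read_state()["ft_force"][2]);env.pause(.015)
    return np.mean(v)
b=fz();t0=env.read_state()["time_s"];z=.150;L=[];print(b,t0)
while z>.118:
    z-=.001 if (not L or L[-1][1]<2) else .0005
    env.move_l([*c,z],speed=.01)
    f=fz()-b;L.append((round(z-.025,4),round(f,1)))
    if f>14.2 or env.read_state()["time_s"]>36: break
env.move_l([*c,.17],speed=.1);env.move_l([*c,.25],speed=.2)
print([(float(a),float(d)) for a,d in L],env.read_state()["time_s"])
cv2.imwrite("pics/s4.png",cv2.resize(imaging.grab_frame("scene")[60:260,140:340,::-1],None,fx=3,fy=3))
E
```

```text
0.3334047838806376 16.9917
[(0.124, -0.2), (0.123, -0.3), (0.122, 0.1), (0.121, -0.6), (0.12, -0.4), (0.119, -0.5), (0.118, -0.7), (0.117, 0.1), (0.116, -0.8), (0.115, -0.6), (0.114, 0.4), (0.113, 2.8), (0.1125, 5.1), (0.112, 6.9), (0.1115, 8.6), (0.111, 9.6), (0.1105, 9.4), (0.11, 9.4), (0.1095, 9.4), (0.109, 9.5), (0.1085, 9.0), (0.108, 9.4), (0.1075, 8.9), (0.107, 9.4), (0.1065, 9.5), (0.106, 9.8), (0.1055, 9.3), (0.105, 10.3), (0.1045, 12.1), (0.104, 13.6), (0.1035, 15.1)] 27.925
```

View pics/s4.png

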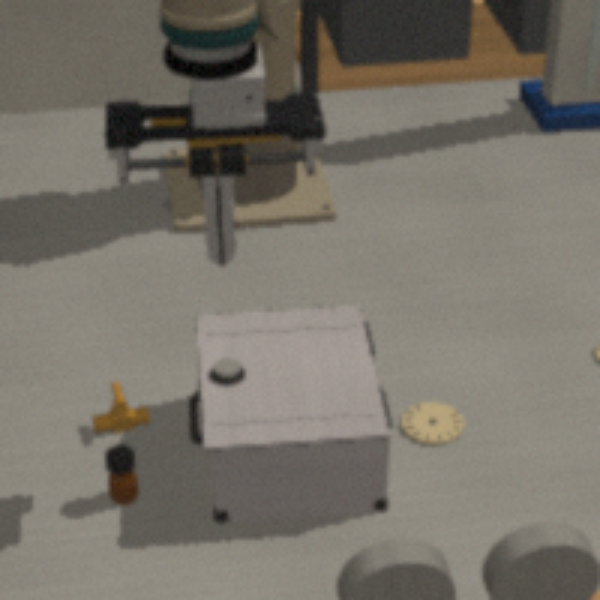

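The press shows a plateau near 9.5 N over about 6 mm, then a climb to 15 N, so the stud is home. The picture agrees: the stud is lower, the lid is shut, and the hand is clear.

```bash
python3 -c "
from cell import env
env.pause(.3);print(env.job_done())"
```

```text
the job is handed in; nothing more can be done
None
```

The job is handed in, though no verdict came back: the lid fell shut on its own, the stud clasp was pressed to its stop at about 15 N, the hand is clear, and nothing else was touched as far as the pictures show.

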